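# Clamp the ceramic signal cabin on the viaduct

### The job

Stand the white ceramic signal cabin upright and centred on the narrow steel deck of the viaduct, between the clamp's pad and the end stop, and let go of it. Then pump the clamp's red trigger, pushing the rod and pad by the trigger alone, until the pad holds the cabin squarely against the end stop and is pushed about half-way in on its spring, no harder, as the ceramic is brittle. Finish still holding the trigger down at that grip, so that I can screw the cabin on from below, and leave the engine and wagons where they stand.

Things in the scene. Friction and masses are not known exactly. Their poses are not given: they have to be found in the camera images.
- viaduct: fixed green viaduct with an orange caulk-style clamp. Origin on the board right under the middle of the cabin's seat; z up; x along the deck, the way the clamp pushes, towards the end stop; y across. Flat steel deck 26 mm wide, top at z = 80 mm, from x = -265 to +55 mm. Clamp head: x = -148 to -104 mm, y = -15 to 15 mm, up to z = 174 mm.
- seat (a point): where the cabin's centre is when seated: on the viaduct's x = 0, y = 0, 105 mm high. The end stop, an upright dark steel plate 40 mm wide and 45 mm high on the deck, has its face 20 mm beyond this point (viaduct's +x).
- cabin_center (a point): centre (half-way up) of the loose white ceramic signal cabin with stepped blue roof: 40 x 40 mm walls 42 mm high, 50 mm high in all, about 0.13 kg; base 25 mm below this point. z up, x and y square to its walls. The four sides are alike; any may face the stop.
- cabin: the same cabin, origin at the centre of its underside
- rod: steel ratchet rod of the clamp, lying along the viaduct's x at 105 mm height, 12 mm thick; it carries the pad. Not to be pushed by hand. The trigger drives it forward. A light brake keeps it in place when the trigger is let up, but holds only 2.5 N: above that the rod goes back with the trigger, so the wanted grip lasts only while the trigger is held down.
- pad: black square rubber jaw pad, 30 x 30 mm, on a sprung plunger at the rod's front end (its face is the point pad_face)
- pad_face (a point): centre of the pad's front face, 105 mm above the board, which moves along the viaduct's x; at the start it is 20 to 42 mm short of where the near side of a seated cabin will be (x = -20 mm)
- rod_travel (a joint): how far the rod has been driven forward, m; 0 to 0.075, starts between 0 and 0.022
- pad_squeeze (a joint): how far the pad is pushed back on its plunger, m: 0 free, 0.012 half-way in (6 N), 0.024 fully in; the spring gives 0.5 N per mm. The plunger's rear 12 mm are red and the front 12 mm white: at half-way in the red has just vanished into the rod.
- trigger: the clamp's trigger, a black lever with a red press plate; origin on its hinge at the viaduct's x = -125 mm, 161 mm high
- trigger_top (a point): centre of the top of the red press plate (40 x 36 mm) at the trigger's end, 75 mm behind the hinge (viaduct's -x), 191 mm high at rest. Press it straight down: 39 mm is the full stroke; a spring lifts it again. It takes 3 N at rest to 7 N at full stroke, and about 0.5 N more for each newton on the rod.
- trigger_angle (a joint): trigger angle, rad: 0 up at rest, 0.5 fully pressed (hard stop). A full stroke drives the rod 14 to 18 mm forward (0.45 mm per mm the plate goes down, after up to 9 mm of lost motion of the plate at its beginning); 2 to 4 pumps are needed. The rod stays put while the trigger comes up.
- engine: black plastic steam engine, 34 x 125 x 58 mm, loose, on the track beyond the viaduct; leave alone. Origin under its centre.
- wagon_a: silver tank wagon, 29 x 85 x 47 mm, loose, on the track; leave alone. Origin under its centre.
- wagon_b: second silver tank wagon, same size, loose, standing on the board; leave alone. Origin under its centre.
Things that resemble listed ones, but are neither listed nor needed, are in the scene too. Of the things like the cabin, leave any that is yellow; of the rest the smaller one is meant.

How it is judged:
On the way, in this order (a step that is already met when the one before it is completed fails the run):
1. the cabin stands upright on the deck between pad and stop, let go (x of cabin_center in the frame of viaduct between -0.019 and 0.003 m and y of cabin_center in the frame of viaduct between -0.009 and 0.009 m and z of cabin_center in the frame of viaduct between 0.101 and 0.108 m and angle between cabin's own z axis and vertical below 0.1 rad and contact force between each of the arm, the fingers and cabin below 0.1 N), for 0.2 s.
2. the pad, driven by the trigger, touches the cabin (contact force between pad and cabin above 0.4 N and value of joint trigger_angle above 0.03 rad), for 0.05 s.
At the end, for the whole second after the job is handed in: Fingers hold the trigger down (over 1 N), clear of the cabin; the pad presses the cabin with 3 to 9 N (6 to 18 of 24 mm); the cabin is at rest, upright on the deck, square to the stop within 7 degrees, within 3 mm of touching it and 10 mm of the deck's middle line (contact force between pad and cabin between 3 and 9 N and contact force between the fingers and trigger above 1 N and value of joint trigger_angle above 0.03 rad and contact force between each of the fingers, the arm and cabin below 0.1 N and x of cabin_center in the frame of viaduct between -0.003 and 0.003 m and y of cabin_center in the frame of viaduct between -0.01 and 0.01 m and z of cabin_center in the frame of viaduct between 0.101 and 0.108 m and angle between cabin's own z axis and vertical below 0.1 rad and (angle between the x axis of cabin and the x axis of viaduct, either way round below 0.12 rad or angle between the x axis of cabin and the y axis of viaduct, either way round below 0.12 rad) and linear speed of cabin below 0.01 m/s); the arm keeps its last pose, push and grip.
It fails at once if the cabin is crushed: the pad presses it with more than 11.5 N (contact force between pad and cabin above 11.5 N).
It fails at once if the rod or pad is pushed by the robot itself (contact force between any of the arm, the fingers and rod above 2 N).
It fails at once if the engine or a wagon is moved more than 25 mm (distance of any of engine, wagon_a, wagon_b from where it was at the start of the episode above 0.025 m).
It also fails if it takes over 58 s, if anything falls off the work surface, if the arm or the gripper's body presses on something with over 40 N, if the wrist force passes 120 N, or if a joint passes its speed limit or range.

### The arm

A 6-joint arm with a two-finger parallel gripper is mounted at the origin on the work surface. World frame = base frame: x ahead of the robot, y to its left, z up, the work surface at z = 0. Lengths are in m, angles in rad, forces in N, time in s.
With the tool pointing down it reaches from about 0.35 to 0.775 m from the base axis. Payload 5.5 kg.
Tool frame: the origin (TCP) lies midway between the tips of the shut fingers; the grasp point (between the pads) lies 19 mm behind it (env.tcp_to_grasp is the distance from the TCP to the grasp point, in m); z points along the fingers, y is the direction in which the jaws open and shut (so a half turn about z gives the same grasp; the last joint's range is limited). The gripper opens to 85 mm and grips with 20 to 120 N. Pads are 22 mm wide; open, the fingers measure 114 mm over their backs; the gripper's body (76 mm by 85 mm) begins 54 mm behind the grasp point. The pads swing forward as they close: fully open they stand 13 mm farther back than shut.
Start: joints at [-1.39, 0.313, 0.046, 1.304, 0, 1.431], TCP at [0.181, -0.546, 0.231] pointing down, gripper open.
Joint ranges: [-2.76, 2.76], [-0.86, 1.69], [-1.03, 1.26], [-2.2, 2.34], [-1.47, 1.5], [-3.14, 3.14]. Speed limits (rad/s): [2.57, 2.57, 3.14, 3.14, 3.14, 3.14].

### API

Orientations are given as a unit quaternion [w, x, y, z].
In Python, from workcell import get_state, viewer, hand_in, finder, env gives the robot as it stands.
- The arm moves only by the tool arm_command, never from a script. Its argument "motion" is a list of rows, each an object of numbers: "x", "y", "z": the shift along the tool's x, y, z in mm; "rx", "ry", "rz": the turn, a rotation vector about the tool's x, y, z in degrees; "hand": the closure, from -1 (fully open) to 1 (shut). A call has 1 to 10 rows; each row is the pose to reach, as a shift and turn from the pose commanded when the call began, along the tool's axes at that moment; what a row does not reach only later rows make up. A row lasts 1/8 s, in which the tool goes at most 62.5 mm and 10.7 degrees, less where a joint would pass 70% of its speed; a pose out of reach is approached as far as the arm can. A call with a gripper value outside its range is refused whole. The fingers move at their own pace and stop on an object; "force" is the grip in N (left out, the last holds). Time passes only in rows, so rows that repeat a pose let the fingers close. It gives the time, the measured TCP pose, the force and the opening at its end, in the units of the state.
- get_state(): the state, without advancing time (a new reading comes with each control period).
- viewer.read_camera(name): name is "side" or "top"; returns a dict with "image" (420x560x3 uint8, red, green, blue), "z_map" (420x560 float32, m along the optical axis (not along the pixel's ray), 0 where there is no reading), "intrinsics" (3x3 intrinsics, pixels), "rvec" (rotation vector, rad) and "tvec" (3), from world to camera coordinates, as OpenCV has them. Camera axes: x right, y down, z forward; pixel columns grow to the right and rows downward; lengths in m; the calibration is good to about 2 mm. A picture is of the moment at which its call begins.
- hand_in(): hands the job in, once; it reports no verdict.
Trained networks look in a picture, given as the dict that the camera call returned (one of the last four; its "shot" number tells which), for a name from the list of things; names that differ only in an ending like _2 or _b are one class to them, and where a whole thing is asked for, a point or a joint stands for the part that bears it (a point fixed in the world has none). Each returns a list of dicts, best first, with "score" (0 to 1); they miss things now and then, are a little off and sometimes report something else, mostly with a low value. They report only what shows in the picture. A call takes as long as a camera call. They do not tell look-alikes from the thing itself.
- finder.find_in(picture, query): "at" ([column, row] in pixels, amid what is visible of it).
- finder.masks_of(picture, query): "region" (420x560 bool, what is visible of it) and "at" ([column, row] in pixels, amid what is visible of it).
The state is a dict: "clock": time; "joint_pos": joint angles; "qvel": joint speeds; "tau": joint torques, N m; "tcp_pos": TCP position; "orientation": TCP orientation; "wrist_force": force on the tool from outside, world axes, zero at the start; "ft_torque": the same for the moment, N m; "finger_gap": finger opening in m.
Only numpy, scipy, OpenCV 4.12 (cv2) and the standard library are available. Lean on these libraries where they do the work, as an engineer would, in place of code of your own. Each camera call takes 0.05 s, during which the arm holds its last target.

## Working session

There is one attempt and no reset: what is moved stays moved. The work goes in short steps, Python scripts to look and compute and a tool call to move; the robot and the scene stay as the last step left them, time stands still between calls to the robot, and variables do not carry over. Pictures are saved under pics/ and viewed, and the job is handed in when it is done.

Besides the shell and the picture viewer there is one more tool, called by a JSON object that holds its "api" and its "payload". arm_command: Moves the arm, as the interface text tells. Its arguments: {"type":"object","properties":{"motion":{"type":"array","items":{"type":"object","properties":{"x":{"type":"number"},"y":{"type":"number"},"z":{"type":"number"},"rx":{"type":"number"},"ry":{"type":"number"},"rz":{"type":"number"},"hand":{"type":"number"}}}},"force":{"type":"number"}},"required":["motion"]}

```bash
mkdir -p pics; ls
cat > h.py <<'E'
import numpy as np, cv2
from workcell import get_state, viewer, hand_in, finder, env
def cam(name):
    p=viewer.read_camera(name); return p
def save(p,fn,crop=None,scale=1):
    im=p["image"][:,:,::-1]
    if crop: c0,r0,c1,r1=crop; im=im[r0:r1,c0:c1]
    if scale!=1: im=cv2.resize(im,None,fx=scale,fy=scale,interpolation=cv2.INTER_CUBIC)
    cv2.imwrite("pics/"+fn,im)
def cloud(p):
    z=p["z_map"]; K=np.array(p["intrinsics"]); R,_=cv2.Rodrigues(np.array(p["rvec"],float)); t=np.array(p["tvec"],float).ravel()
    v,u=np.mgrid[:z.shape[0],:z.shape[1]]
    c=np.stack([(u-K[0,2])/K[0,0]*z,(v-K[1,2])/K[1,1]*z,z],-1)
    w=(c-t)@R
    w[z<=0]=np.nan
    return w
def proj(p,X):
    q,_=cv2.projectPoints(np.array(X,float).reshape(-1,3),np.array(p["rvec"],float),np.array(p["tvec"],float),np.array(p["intrinsics"],float),None)
    return q.reshape(-1,2)
E
python3 - <<'E'
from h import *
a=cam("side");b=cam("top");save(a,"s0.png");save(b,"t0.png")
s=get_state();print(s["clock"],s["tcp_pos"],s["orientation"],s["wrist_force"],env.tcp_to_grasp)
for n,p in(("s",a),("t",b)):
    W=cloud(p)
    for q in["cabin","viaduct","pad","trigger","trigger_top","pad_face","rod","engine","wagon_a"]:
        for d in finder.find_in(p,q)[:4]:
            c,r=map(int,d["at"]);print(n,q,round(d["score"],2),d["at"],W[r,c].round(3))
E
```

```text
pics
0.1 [ 0.18121027 -0.54521497  0.23049033] [-8.33080779e-04  9.87163833e-01  1.59708711e-01 -1.68614662e-05] [ 0.01054556 -0.14423515 -0.23886181] 0.0187
s cabin 0.95 [291.4, 332.8] [0.479 0.354 0.047]
s cabin 0.94 [330.1, 338.2] [0.394 0.355 0.045]
s cabin 0.58 [246.5, 335.8] [0.574 0.383 0.056]
s pad 0.21 [292.8, 333.3] [0.477 0.357 0.048]
s trigger 0.58 [303.2, 159.7] [ 0.505 -0.108  0.187]
s trigger_top 0.5 [304.7, 163.1] [ 0.5   -0.088  0.188]
s pad_face 0.24 [218.3, 178.7] [ 0.762 -0.158  0.054]
s rod 0.63 [296.8, 210.5] [0.506 0.028 0.119]
s engine 0.86 [217.2, 180.2] [ 0.764 -0.154  0.049]
s engine 0.34 [295.6, 212.7] [0.508 0.034 0.117]
s wagon_a 0.78 [209.9, 322.1] [0.665 0.352 0.041]
s wagon_a 0.66 [190.3, 251.1] [0.764 0.149 0.047]
t cabin 0.78 [167.1, 290.7] [0.391 0.333 0.051]
t cabin 0.77 [168.8, 251.9] [0.482 0.334 0.051]
t cabin 0.67 [161.1, 212.8] [0.574 0.351 0.065]
t viaduct 0.72 [316.3, 239.6] [ 0.512 -0.013  0.111]
t pad 0.58 [297.9, 242.0] [0.504 0.031 0.124]
t trigger 0.56 [362.0, 241.3] [ 0.505 -0.1    0.191]
t trigger 0.38 [167.8, 251.9] [0.482 0.336 0.051]
t trigger_top 0.61 [361.1, 240.3] [ 0.508 -0.098  0.189]
t pad_face 0.46 [364.5, 239.0] [ 0.51  -0.104  0.19 ]
t rod 0.67 [299.0, 238.6] [0.514 0.026 0.118]
t rod 0.58 [309.0, 240.7] [0.51  0.003 0.11 ]
t rod 0.57 [168.5, 250.9] [0.485 0.334 0.051]
t rod 0.49 [363.3, 239.7] [ 0.51  -0.102  0.19 ]
t engine 0.79 [380.2, 142.4] [ 0.759 -0.18   0.048]
t wagon_a 0.57 [176.2, 176.9] [0.667 0.325 0.039]
t wagon_a 0.57 [378.7, 141.1] [ 0.761 -0.175  0.048]
t wagon_a 0.56 [253.0, 138.4] [0.763 0.137 0.049]
```

View pics/s0.png

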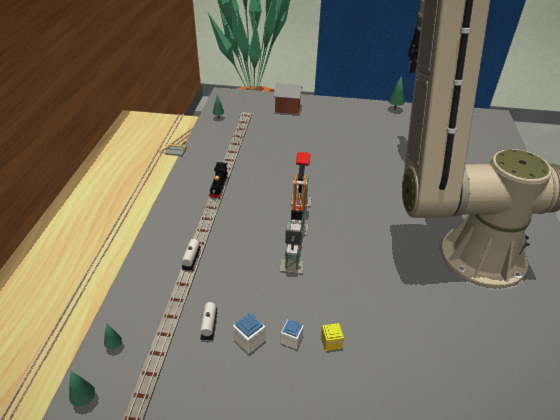

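View pics/t0.png

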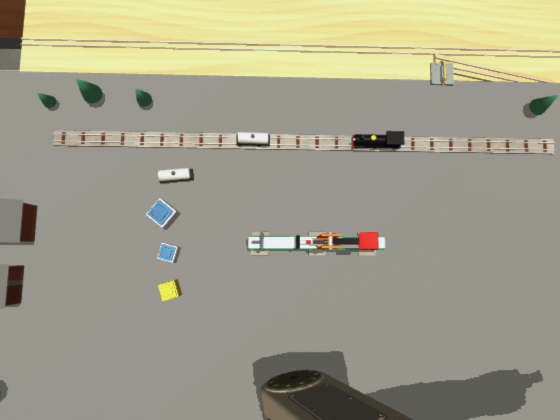

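The side view shows the cabins at (250,331) large, (291,333) small white and (333,337) yellow; the small white one is the target. In the top view it is at (168,252). The viaduct runs along row 242 from column 248 to 385, with the red plate on the right at 369, so viaduct +x is about world +y. Next I measure.

Run:
```python
from h import *
a=cam("side");b=cam("top")
save(b,"t1.png",(235,215,400,265),4.8);save(b,"t1c.png",(130,190,210,310),5);save(a,"s1.png",(260,140,340,280),4.2)
W=cloud(b);Ws=cloud(a)
for n,w in(("t",W),("s",Ws)):
    x,y,z=w[...,0],w[...,1],w[...,2]
    m=(abs(x-.482)<.045)&(abs(y-.335)<.045)&(z>.035)&(z<.08)
    P=w[m];print(n,"cabin",len(P),P[:,2].max(),np.percentile(P[:,2],[5,50,95]),P.min(0),P.max(0))
    for zl,zh in((.035,.046),(.046,.07)):
        q=P[(P[:,2]>zl)&(P[:,2]<zh)]
        if len(q)>5:print(zl,cv2.minAreaRect((q[:,:2]*1000).astype(np.float32)))
    m=(abs(x-.51)<.06)&(y>-.2)&(y<.25)&(z>.03)
    P=w[m]
    for zl,zh in((.074,.086),(.1,.115),(.115,.135),(.135,.165),(.165,.18),(.18,.2)):
        q=P[(P[:,2]>zl)&(P[:,2]<zh)]
        if len(q)>5:print(zl,len(q),q.min(0).round(4),q.max(0).round(4),np.median(q,0).round(4),cv2.minAreaRect((q[:,:2]*1000).astype(np.float32)))
# deck line fit in top
x,y,z=W[...,0],W[...,1],W[...,2]
m=(abs(x-.51)<.03)&(y>-.2)&(y<.25)&(z>.074)&(z<.086);P=W[m]
v=cv2.fitLine((P[:,:2]).astype(np.float32),cv2.DIST_HUBER,0,.01,.01).ravel();print(v)
for c in range(240,392,4):
    r=[(rr,W[rr,c]) for rr in range(225,260) if W[rr,c,2]>.04]
    print(c,[ (rr,*(1000*w).round(0).astype(int)) for rr,w in r][:1],[ (rr,*(1000*w).round(0).astype(int)) for rr,w in r][-1:], 'mid241',(1000*W[241,c]).round(0))
```

```text
t cabin 294 0.05480469978564388 [0.04018805 0.04778203 0.05296213] [0.45634829 0.31571264 0.03585959] [0.50394181 0.36177768 0.0548047 ]
0.035 ((480.0324401855469, 339.23309326171875), (40.817527770996094, 40.121337890625), 74.1481704711914)
0.046 ((479.8096923828125, 339.2960510253906), (35.0004997253418, 33.71277618408203), 75.37511444091797)
0.074 956 [ 0.4905 -0.1776  0.0742] [0.5224 0.1429 0.0856] [0.5033 0.0471 0.0808] ((506.1763610839844, -17.378707885742188), (31.420665740966797, 320.4810791015625), 0.18945471942424774)
0.1 189 [ 0.4915 -0.1084  0.1002] [0.5193 0.1322 0.1149] [ 0.5052 -0.0107  0.1114] ((503.48602294921875, 11.819778442382812), (27.4503231048584, 239.61453247070312), 4.220529556274414)
0.115 153 [ 0.4857 -0.0574  0.1151] [0.5237 0.1139 0.1346] [0.5058 0.0308 0.1219] ((504.00421142578125, 28.42049789428711), (171.36463928222656, 37.914791107177734), 89.51753234863281)
0.135 46 [ 0.4888 -0.0565  0.1351] [ 0.5231 -0.016   0.165 ] [ 0.5133 -0.0328  0.1622] ((505.94580078125, -36.26984786987305), (34.249610900878906, 40.46684265136719), 0.1795893758535385)
0.165 21
[... 5934 characters left out ...]
, np.int64(-112), np.int64(193))] [(249, np.int64(492), np.int64(-139), np.int64(79))] mid241 [ 505. -111.  194.]
372 [(232, np.int64(524), np.int64(-120), np.int64(193))] [(249, np.int64(492), np.int64(-148), np.int64(81))] mid241 [ 506. -120.  195.]
376 [(232, np.int64(524), np.int64(-128), np.int64(195))] [(249, np.int64(492), np.int64(-157), np.int64(82))] mid241 [ 506. -128.  196.]
380 [(236, np.int64(522), np.int64(-167), np.int64(81))] [(249, np.int64(492), np.int64(-167), np.int64(81))] mid241 [ 511. -167.   80.]
384 [(236, np.int64(522), np.int64(-177), np.int64(81))] [(249, np.int64(492), np.int64(-177), np.int64(77))] mid241 [ 510. -175.   84.]
388 [] [] mid241 [ 514. -209.    1.]
```

View pics/t1.png

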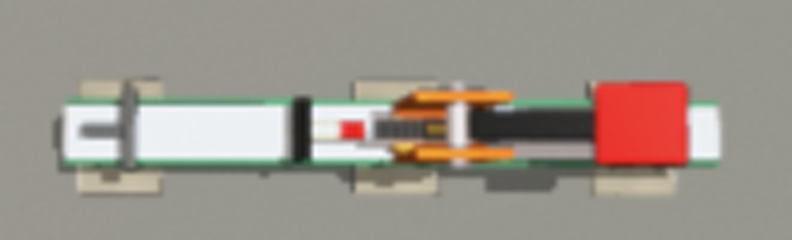

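View pics/t1c.png

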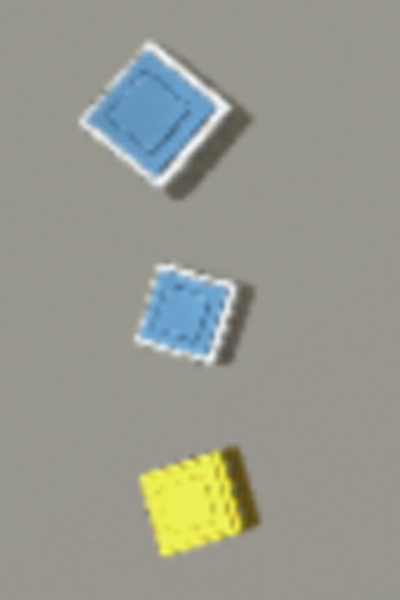

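View pics/s1.png

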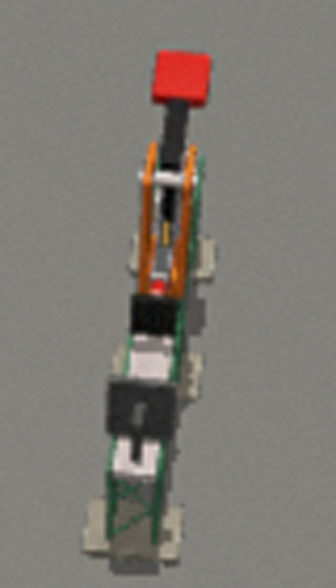

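The top crop shows the end stop bar at crop column 128 and the pad at 300, with white and red plunger behind it and the red plate at 640. The small cabin's walls are turned about -15° from world x. Next the arm moves over to the cabin.

{"api": "arm_command", "payload": {"motion": [{"x": 30, "y": -33, "z": -40, "rz": -6, "hand": -0.4}, {"x": 364, "y": -400, "z": -40, "rz": -56.6, "hand": -0.4}, {"x": 364, "y": -400, "z": -40, "rz": -56.6, "hand": -0.4}, {"x": 364, "y": -400, "z": -40, "rz": -56.6, "hand": -0.4}, {"x": 364, "y": -400, "z": -40, "rz": -56.6, "hand": -0.4}, {"x": 364, "y": -400, "z": -40, "rz": -56.6, "hand": -0.4}, {"x": 364, "y": -400, "z": -40, "rz": -56.6, "hand": -0.4}, {"x": 364, "y": -400, "z": -40, "rz": -56.6, "hand": -0.4}, {"x": 364, "y": -400, "z": -40, "rz": -56.6, "hand": -0.4}, {"x": 364, "y": -400, "z": -40, "rz": -56.6, "hand": -0.4}]}}

```text
invalid input at $.motion[0]: expected keys x, y, z, rx, ry, rz, hand
```

{"api": "arm_command", "payload": {"motion": [{"x": 30, "y": -33, "z": -40, "rx": 0, "ry": 0, "rz": -6, "hand": -0.4}, {"x": 364, "y": -400, "z": -40, "rx": 0, "ry": 0, "rz": -56.6, "hand": -0.4}, {"x": 364, "y": -400, "z": -40, "rx": 0, "ry": 0, "rz": -56.6, "hand": -0.4}, {"x": 364, "y": -400, "z": -40, "rx": 0, "ry": 0, "rz": -56.6, "hand": -0.4}, {"x": 364, "y": -400, "z": -40, "rx": 0, "ry": 0, "rz": -56.6, "hand": -0.4}, {"x": 364, "y": -400, "z": -40, "rx": 0, "ry": 0, "rz": -56.6, "hand": -0.4}, {"x": 364, "y": -400, "z": -40, "rx": 0, "ry": 0, "rz": -56.6, "hand": -0.4}, {"x": 364, "y": -400, "z": -40, "rx": 0, "ry": 0, "rz": -56.6, "hand": -0.4}, {"x": 364, "y": -400, "z": -40, "rx": 0, "ry": 0, "rz": -56.6, "hand": -0.4}, {"x": 364, "y": -400, "z": -40, "rx": 0, "ry": 0, "rz": -56.6, "hand": -0.4}]}}

```text
clock: 2.35
tcp_pos: [0.4014, -0.0475, 0.2715]
orientation: [0.0, 0.791, 0.612, 0.0]
wrist_force: [-0.1, -0.9, 0.2]
finger_gap: 0.0597
```

{"api": "arm_command", "payload": {"motion": [{"x": 395, "y": -24.5, "z": 60, "rx": 0, "ry": 0, "rz": 0, "hand": -0.4}, {"x": 395, "y": -24.5, "z": 130, "rx": 0, "ry": 0, "rz": 0, "hand": -0.4}, {"x": 395, "y": -24.5, "z": 130, "rx": 0, "ry": 0, "rz": 0, "hand": -0.4}, {"x": 395, "y": -24.5, "z": 130, "rx": 0, "ry": 0, "rz": 0, "hand": -0.4}, {"x": 395, "y": -24.5, "z": 130, "rx": 0, "ry": 0, "rz": 0, "hand": -0.4}, {"x": 395, "y": -24.5, "z": 130, "rx": 0, "ry": 0, "rz": 0, "hand": -0.4}, {"x": 395, "y": -24.5, "z": 130, "rx": 0, "ry": 0, "rz": 0, "hand": -0.4}, {"x": 395, "y": -24.5, "z": 130, "rx": 0, "ry": 0, "rz": 0, "hand": -0.4}, {"x": 395, "y": -24.5, "z": 130, "rx": 0, "ry": 0, "rz": 0, "hand": -0.4}]}}

```text
clock: 3.48
tcp_pos: [0.4795, 0.3352, 0.1412]
orientation: [0.0, 0.794, 0.608, -0.001]
wrist_force: [-0.4, 0.1, 0.8]
finger_gap: 0.06
```

Run:
```python
from h import *
s=get_state();print(s["clock"],s["tcp_pos"],s["orientation"],s["wrist_force"])
a=cam("side");b=cam("top")
t=np.array(s["tcp_pos"])
print(proj(a,t),proj(b,t))
save(a,"s2.png",(200,220,400,370),4);save(b,"t2.png",(110,190,230,310),5)
```

```text
3.475 [0.47949531 0.3352011  0.1411771 ] [ 2.07874139e-04  7.93765033e-01  6.08224232e-01 -5.58847903e-04] [-0.38486307  0.07149164  0.75083057]
[[293.61680157 297.81778973]] [[157.15141326 251.73501612]]
```

View pics/s2.png

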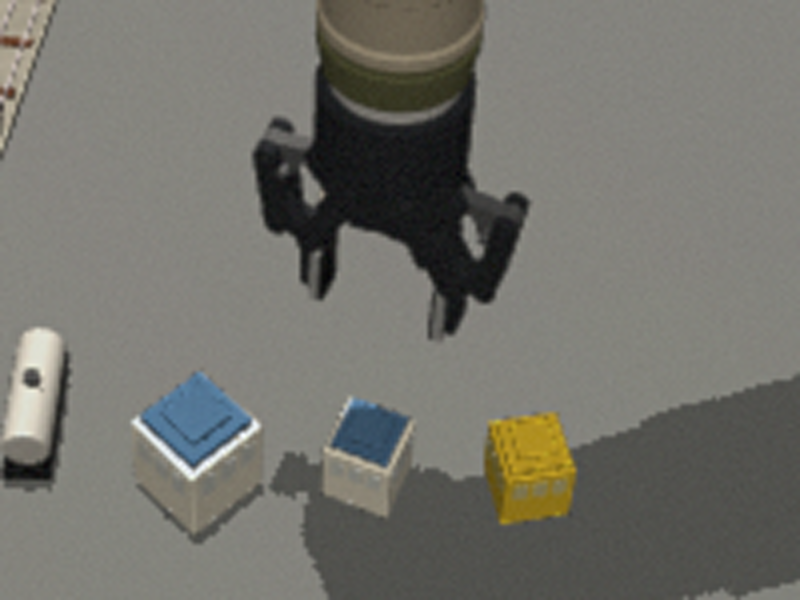

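View pics/t2.png

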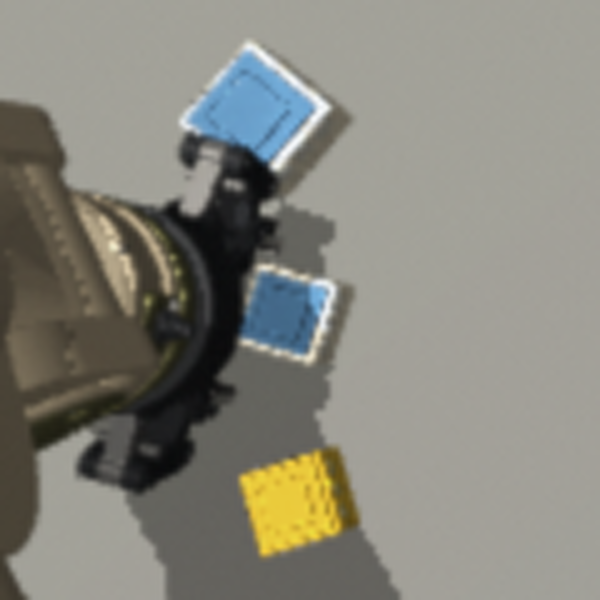

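The fingers straddle the small cabin at crop (375,315) in the side view and are aligned with its walls. The TCP projection matches the fingertips to about 1 px. Next I descend.

{"api": "arm_command", "payload": {"motion": [{"x": 0, "y": 0, "z": 50, "rx": 0, "ry": 0, "rz": 0, "hand": -0.4}, {"x": 0, "y": 0, "z": 90, "rx": 0, "ry": 0, "rz": 0, "hand": -0.4}, {"x": 0, "y": 0, "z": 115, "rx": 0, "ry": 0, "rz": 0, "hand": -0.4}, {"x": 0, "y": 0, "z": 132, "rx": 0, "ry": 0, "rz": 0, "hand": -0.4}, {"x": 0, "y": 0, "z": 132, "rx": 0, "ry": 0, "rz": 0, "hand": -0.4}, {"x": 0, "y": 0, "z": 132, "rx": 0, "ry": 0, "rz": 0, "hand": -0.4}]}}

```text
clock: 4.32
tcp_pos: [0.4804, 0.3367, 0.0106]
orientation: [0.0, 0.794, 0.608, 0.001]
wrist_force: [0.3, 0.4, 0.2]
finger_gap: 0.0598
```

Run:
```python
from h import *
s=get_state();print(s["clock"],s["tcp_pos"],s["orientation"],s["wrist_force"])
a=cam("side");save(a,"s3.png",(200,240,400,390),4)
```

```text
4.325 [0.48039611 0.33665424 0.01059428] [2.58823281e-04 7.93617057e-01 6.08416646e-01 1.04142399e-03] [0.28589656 0.42314572 0.23078676]
```

View pics/s3.png

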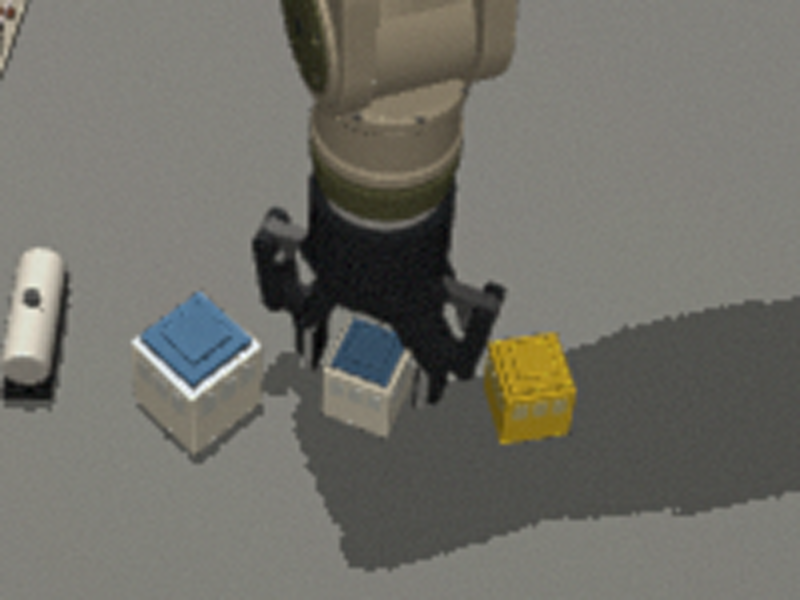

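The cabin sits between the fingers at crop (370,375), a few mm forward of their middle. I shift by 4 mm and close.

{"api": "arm_command", "payload": {"motion": [{"x": 4, "y": 0, "z": 0, "rx": 0, "ry": 0, "rz": 0, "hand": -0.4}, {"x": 4, "y": 0, "z": 0, "rx": 0, "ry": 0, "rz": 0, "hand": -0.4}, {"x": 4, "y": 0, "z": 0, "rx": 0, "ry": 0, "rz": 0, "hand": 0.5}, {"x": 4, "y": 0, "z": 0, "rx": 0, "ry": 0, "rz": 0, "hand": 0.5}, {"x": 4, "y": 0, "z": 0, "rx": 0, "ry": 0, "rz": 0, "hand": 0.5}, {"x": 4, "y": 0, "z": 0, "rx": 0, "ry": 0, "rz": 0, "hand": 0.5}, {"x": 4, "y": 0, "z": 0, "rx": 0, "ry": 0, "rz": 0, "hand": 0.5}], "force": 30}}

```text
clock: 5.25
tcp_pos: [0.4805, 0.3406, 0.0095]
orientation: [-0.0, 0.793, 0.609, 0.0]
wrist_force: [-1.7, 1.3, 4.7]
finger_gap: 0.0395
```

Run:
```python
from h import *
s=get_state();print(s["clock"],s["tcp_pos"],s["finger_gap"],s["wrist_force"])
```

```text
5.25 [0.48050482 0.34059012 0.00953817] 0.03947526268232879 [-1.7414088   1.28171522  4.74975648]
```

{"api": "arm_command", "payload": {"motion": [{"x": 0, "y": 0, "z": -20, "rx": 0, "ry": 0, "rz": 0, "hand": 0.5}, {"x": 0, "y": 0, "z": -70, "rx": 0, "ry": 0, "rz": 0, "hand": 0.5}, {"x": 0, "y": 0, "z": -125, "rx": 0, "ry": 0, "rz": 0, "hand": 0.5}, {"x": -30, "y": 11, "z": -175, "rx": 0, "ry": 0, "rz": -3, "hand": 0.5}, {"x": -80, "y": 30, "z": -190, "rx": 0, "ry": 0, "rz": -8, "hand": 0.5}, {"x": -130, "y": 49, "z": -190, "rx": 0, "ry": 0, "rz": -12, "hand": 0.5}, {"x": -180, "y": 68, "z": -190, "rx": 0, "ry": 0, "rz": -15, "hand": 0.5}, {"x": -225, "y": 84, "z": -190, "rx": 0, "ry": 0, "rz": -15, "hand": 0.5}, {"x": -243, "y": 91, "z": -190, "rx": 0, "ry": 0, "rz": -15, "hand": 0.5}, {"x": -243, "y": 91, "z": -190, "rx": 0, "ry": 0, "rz": -15, "hand": 0.5}]}}

```text
clock: 6.5
tcp_pos: [0.5049, 0.0806, 0.1986]
orientation: [-0.0, 0.708, 0.706, -0.001]
wrist_force: [0.8, 0.3, -0.2]
finger_gap: 0.0396
```

Run:
```python
from h import *
s=get_state();print(s["clock"],s["tcp_pos"],s["orientation"],s["finger_gap"],s["wrist_force"])
a=cam("side");b=cam("top");save(a,"s4.png",(200,120,400,270),4);save(b,"t4.png",(220,180,400,300),4.4)
```

```text
6.5 [0.50493839 0.08056804 0.19858089] [-3.88112030e-04  7.08323083e-01  7.05888009e-01 -6.15440926e-04] 0.039641118036714024 [ 0.81246234  0.26498764 -0.22835546]
```

View pics/s4.png

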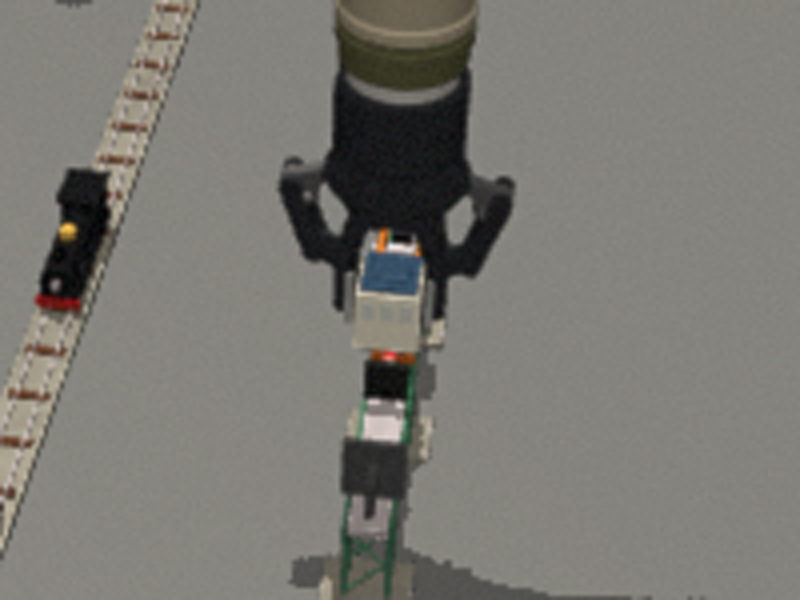

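View pics/t4.png

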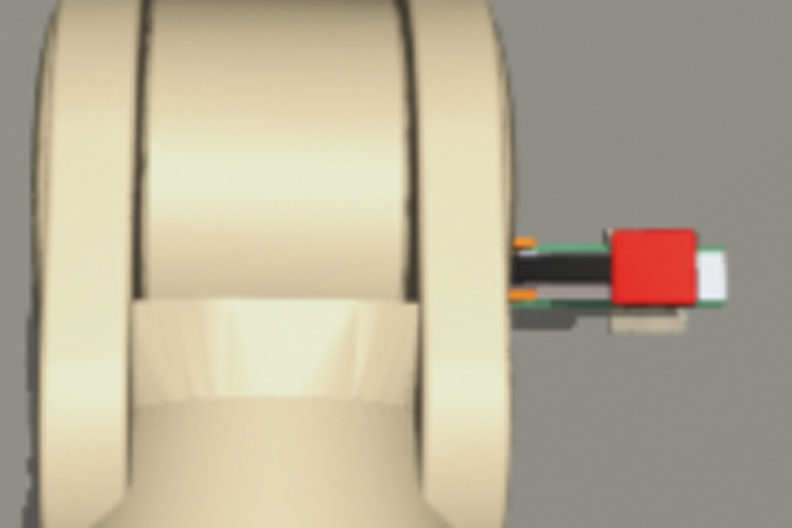

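The cabin hangs level and square at crop (390,300) in the side view, above the deck and behind the stop at (375,465). Next I measure it against the stop and pad within the same camera.

Run:
```python
from h import *
a=cam("side");W=cloud(a);s=get_state();print(s["tcp_pos"])
P=W.reshape(-1,3);x,y,z=P.T
im=a["image"].reshape(-1,3).astype(int)
blue=(im[:,2]>im[:,0]+30)&(abs(x-.505)<.05)&(abs(y-.08)<.06)&(z>.15)
q=P[blue];print("roof",len(q),q.min(0),q.max(0),cv2.minAreaRect((q[:,:2]*1000).astype(np.float32)))
f=(abs(x-.505)<.012)&(abs(y-.11)<.04)&(z>.19)&(z<.225);q=P[f];print("front face",len(q),np.median(q,0),q.min(0),q.max(0))
f=(abs(x-.505)<.03)&(y>.09)&(y<.14)&(z>.088)&(z<.135);q=P[f];print("stop",len(q),q.min(0),q.max(0),np.median(q,0))
f=(abs(x-.505)<.018)&(y>.01)&(y<.06)&(z>.092)&(z<.135);q=P[f];print("pad",len(q),q.min(0),q.max(0),np.median(q,0))
```

```text
[0.50490422 0.08262159 0.19886942]
roof 119 [0.48653631 0.06803052 0.23258889] [0.51823303 0.10058526 0.2423781 ] ((502.58892822265625, 84.45448303222656), (31.088592529296875, 32.076114654541016), 86.60931396484375)
front face 114 [0.5051081  0.10194599 0.20833533] [0.49314349 0.09924633 0.19006776] [0.5169974  0.10665761 0.22459182]
stop 214 [0.4841578  0.10781862 0.08809597] [0.52411813 0.13680169 0.12802918] [0.50400175 0.11490191 0.1087213 ]
pad 116 [0.48967516 0.0103827  0.09250189] [0.51902254 0.03963185 0.12290218] [0.50486821 0.03370943 0.10928902]
```

{"api": "arm_command", "payload": {"motion": [{"x": 0, "y": 1.5, "z": 40, "rx": 0, "ry": 0, "rz": 0, "hand": 0.5}, {"x": 0, "y": 1.5, "z": 75, "rx": 0, "ry": 0, "rz": 0, "hand": 0.5}, {"x": 0, "y": 1.5, "z": 95, "rx": 0, "ry": 0, "rz": 0, "hand": 0.5}, {"x": 0, "y": 1.5, "z": 103, "rx": 0, "ry": 0, "rz": 0, "hand": 0.5}, {"x": 0, "y": 1.5, "z": 105, "rx": 0, "ry": 0, "rz": 0, "hand": 0.5}, {"x": 0, "y": 1.5, "z": 105, "rx": 0, "ry": 0, "rz": 0, "hand": 0.5}]}}

```text
clock: 7.4
tcp_pos: [0.5074, 0.0824, 0.095]
orientation: [0.0, 0.707, 0.707, 0.0]
wrist_force: [-0.7, 0.0, -1.9]
finger_gap: 0.04
```

Run:
```python
from h import *
s=get_state();print(s["clock"],s["tcp_pos"],s["orientation"],s["finger_gap"],s["wrist_force"])
a=cam("side");save(a,"s5.png",(240,140,360,270),4.5)
W=cloud(a);P=W.reshape(-1,3);x,y,z=P.T
im=a["image"].reshape(-1,3).astype(int)
blue=(im[:,2]>im[:,0]+30)&(abs(x-.505)<.05)&(abs(y-.08)<.06)&(z>.1)
q=P[blue];print("roof",len(q),q.min(0),q.max(0),cv2.minAreaRect((q[:,:2]*1000).astype(np.float32)))
f=(abs(x-.505)<.03)&(y>.09)&(y<.14)&(z>.088)&(z<.135);q=P[f];print("stop",len(q),q.min(0),q.max(0),np.median(q,0))
```

```text
7.4 [0.50736089 0.08241147 0.09502786] [4.85871988e-04 7.07038957e-01 7.07174301e-01 4.29623609e-04] 0.03995137570172618 [-0.6595048   0.03041454 -1.91904663]
roof 117 [0.48881124 0.06615936 0.13035178] [0.52036451 0.09983162 0.14006159] ((504.5851135253906, 82.98539733886719), (33.621341705322266, 31.520851135253906), 89.73985290527344)
stop 389 [0.47509457 0.09005173 0.08820752] [0.53498069 0.13664411 0.13473063] [0.50382494 0.11216964 0.11813471]
```

View pics/s5.png

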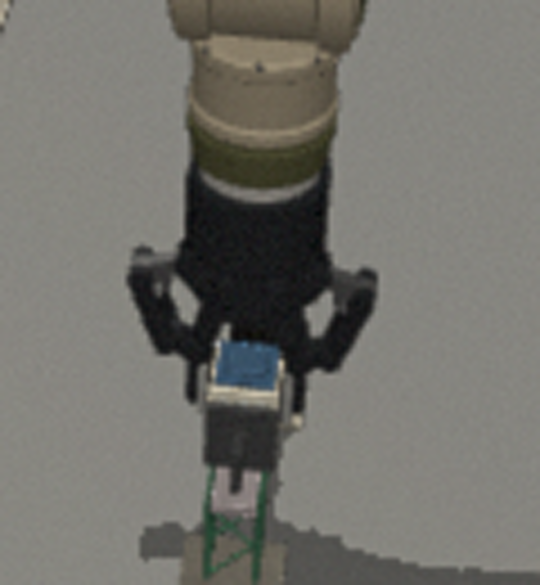

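The cabin hangs just above the deck behind the stop, centred on it. I lower the last few mm gently.

{"api": "arm_command", "payload": {"motion": [{"x": 0, "y": 0, "z": 2, "rx": 0, "ry": 0, "rz": 0, "hand": 0.5}, {"x": 0, "y": 0, "z": 3.5, "rx": 0, "ry": 0, "rz": 0, "hand": 0.5}, {"x": 0, "y": 0, "z": 4.5, "rx": 0, "ry": 0, "rz": 0, "hand": 0.5}, {"x": 0, "y": 0, "z": 4.5, "rx": 0, "ry": 0, "rz": 0, "hand": 0.5}]}}

```text
clock: 7.95
tcp_pos: [0.5066, 0.082, 0.0897]
orientation: [-0.0, 0.707, 0.707, -0.0]
wrist_force: [-0.4, -0.2, -0.8]
finger_gap: 0.0398
```

{"api": "arm_command", "payload": {"motion": [{"x": 0, "y": 0, "z": 1, "rx": 0, "ry": 0, "rz": 0, "hand": 0.5}, {"x": 0, "y": 0, "z": 1, "rx": 0, "ry": 0, "rz": 0, "hand": 0.5}]}}

```text
clock: 8.2
tcp_pos: [0.5068, 0.082, 0.0895]
orientation: [0.0, 0.707, 0.707, 0.0]
wrist_force: [-1.7, 0.3, 5.3]
finger_gap: 0.0397
```

{"api": "arm_command", "payload": {"motion": [{"x": 0, "y": 0, "z": 1, "rx": 0, "ry": 0, "rz": 0, "hand": 0.5}, {"x": 0, "y": 0, "z": 1, "rx": 0, "ry": 0, "rz": 0, "hand": 0.5}]}}

```text
clock: 8.45
tcp_pos: [0.5068, 0.082, 0.0895]
orientation: [0.0, 0.707, 0.707, 0.0]
wrist_force: [-5.5, -1.0, 13.7]
finger_gap: 0.0393
```

{"api": "arm_command", "payload": {"motion": [{"x": 0, "y": 0, "z": -1.7, "rx": 0, "ry": 0, "rz": 0, "hand": 0.5}, {"x": 0, "y": 0, "z": -1.7, "rx": 0, "ry": 0, "rz": 0, "hand": 0.5}, {"x": 0, "y": 0, "z": -1.7, "rx": 0, "ry": 0, "rz": 0, "hand": -0.3}, {"x": 0, "y": 0, "z": -1.7, "rx": 0, "ry": 0, "rz": 0, "hand": -0.3}, {"x": 0, "y": 0, "z": -1.7, "rx": 0, "ry": 0, "rz": 0, "hand": -0.3}, {"x": 0, "y": 0, "z": -1.7, "rx": 0, "ry": 0, "rz": 0, "hand": -0.3}]}}

```text
clock: 9.2
tcp_pos: [0.5068, 0.0821, 0.0894]
orientation: [0.0, 0.707, 0.707, -0.0]
wrist_force: [-0.5, 0.9, 0.0]
finger_gap: 0.0552
```

Run:
```python
from h import *
s=get_state();print(s["clock"],s["tcp_pos"],s["orientation"],s["finger_gap"],s["wrist_force"])
a=cam("side");save(a,"s6.png",(240,140,360,270),4.5)
W=cloud(a);P=W.reshape(-1,3);x,y,z=P.T
im=a["image"].reshape(-1,3).astype(int)
blue=(im[:,2]>im[:,0]+30)&(abs(x-.505)<.05)&(abs(y-.08)<.06)&(z>.1)
q=P[blue];print("roof",len(q),q.min(0),q.max(0),np.median(q,0),cv2.minAreaRect((q[:,:2]*1000).astype(np.float32)))
```

```text
9.2 [0.50676314 0.0820791  0.08939838] [ 1.60067363e-05  7.07227096e-01  7.06986443e-01 -6.67117120e-05] 0.05517272159971431 [-0.52661272  0.8534698   0.04881254]
roof 115 [0.4886007  0.06584709 0.12289117] [0.52034237 0.1000057  0.1339341 ] [0.50479973 0.08551025 0.12780293] ((504.56463623046875, 83.29158782958984), (32.174007415771484, 33.42661666870117), 3.4720640182495117)
```

View pics/s6.png

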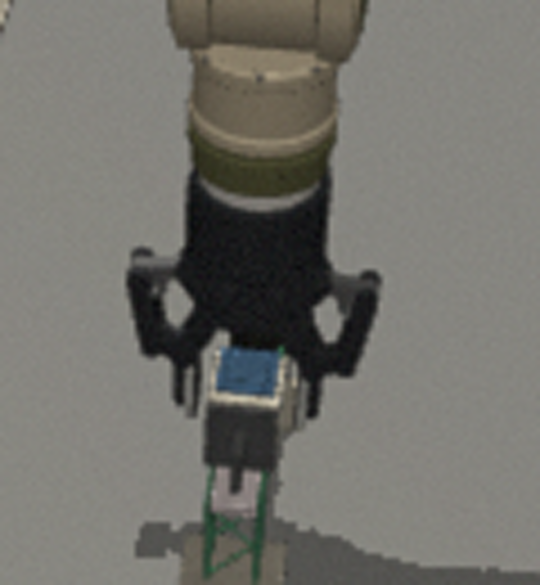

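The cabin stands upright on the deck, with both fingers off it. Next the hand goes up and across to the trigger, with the fingers shut on the way.

{"api": "arm_command", "payload": {"motion": [{"x": 0, "y": 0, "z": -15, "rx": 0, "ry": 0, "rz": 0, "hand": -0.3}, {"x": 0, "y": 0, "z": -55, "rx": 0, "ry": 0, "rz": 0, "hand": -0.3}, {"x": 0, "y": 0, "z": -110, "rx": 0, "ry": 0, "rz": 0, "hand": -0.3}, {"x": 0, "y": 0, "z": -160, "rx": 0, "ry": 0, "rz": 0, "hand": 1}, {"x": -50, "y": 0, "z": -165, "rx": 0, "ry": 0, "rz": 0, "hand": 1}, {"x": -105, "y": 0, "z": -165, "rx": 0, "ry": 0, "rz": 0, "hand": 1}, {"x": -160, "y": 0, "z": -165, "rx": 0, "ry": 0, "rz": 0, "hand": 1}, {"x": -195, "y": -1, "z": -165, "rx": 0, "ry": 0, "rz": 0, "hand": 1}, {"x": -195, "y": -1, "z": -165, "rx": 0, "ry": 0, "rz": 0, "hand": 1}, {"x": -195, "y": -1, "z": -165, "rx": 0, "ry": 0, "rz": 0, "hand": 1}]}}

```text
clock: 10.5
tcp_pos: [0.5056, -0.1126, 0.2552]
orientation: [0.0, 0.707, 0.707, 0.0]
wrist_force: [0.9, -0.2, -0.4]
finger_gap: -0.0002
```

```bash
cat > m.py <<'E'
from h import *
import sys
def meas(tag,show=True):
    s=get_state();print(round(s["clock"],2),np.round(s["tcp_pos"],4),round(s["finger_gap"],4),np.round(s["wrist_force"],1))
    for n in("side","top"):
        a=cam(n);W=cloud(a);P=W.reshape(-1,3);x,y,z=P.T
        if n=="side":save(a,f"s{tag}.png",(240,140,360,270),4.5)
        else: save(a,f"t{tag}.png",(240,215,400,265),5)
        im=a["image"].reshape(-1,3).astype(int)
        blue=(im[:,2]>im[:,0]+30)&(abs(x-.505)<.05)&(abs(y-.08)<.06)&(z>.1)
        q=P[blue]
        if len(q)>5:print(n,"roof",len(q),np.median(q,0).round(4),cv2.minAreaRect((q[:,:2]*1000).astype(np.float32)))
        f=(abs(x-.505)<.05)&(y>.105)&(y<.125)&(z>.105)&(z<.135);q=P[f]
        if len(q)>3:print(n,"stop",len(q),q.min(0).round(4),q.max(0).round(4))
if __name__=="__main__":meas(sys.argv[1])
E
python3 m.py 7
```

```text
10.5 [ 0.5056 -0.1126  0.2552] -0.0002 [ 0.9 -0.2 -0.4]
side roof 130 [0.504  0.0862 0.1283] ((504.5865783691406, 83.27473449707031), (32.931949615478516, 35.55773162841797), 4.633787631988525)
side stop 121 [0.4842 0.1079 0.1051] [0.5228 0.1244 0.1282]
top roof 235 [0.5059 0.0804 0.129 ] ((506.0432434082031, 81.33828735351562), (31.223989486694336, 33.40470504760742), 0.4807037115097046)
top stop 64 [0.4857 0.1088 0.1079] [0.5237 0.1229 0.1303]
```

View pics/s7.png

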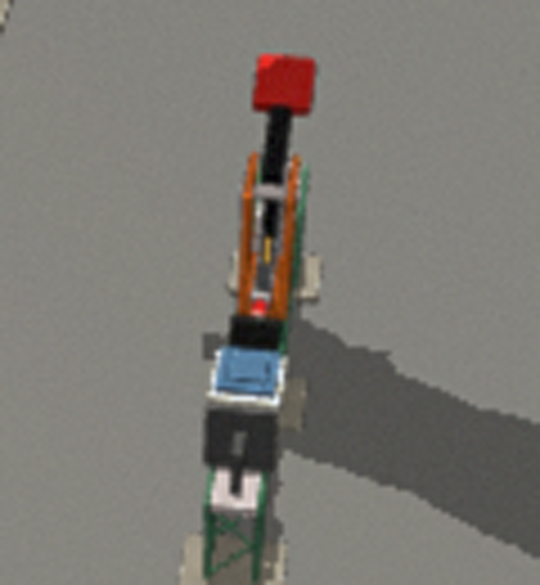

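View pics/t7.png

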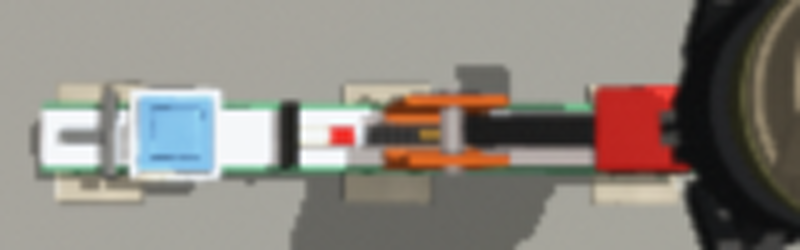

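The cabin is upright and square on the deck, about 6 mm short of the stop and 25 mm in front of the pad, and the red and white plunger is fully out (top crop: cabin 132–220, pad 278–298, red 342). Now the first pump.

{"api": "arm_command", "payload": {"motion": [{"x": 0, "y": 0, "z": 35, "rx": 0, "ry": 0, "rz": 0, "hand": 1}, {"x": 0, "y": 0, "z": 52, "rx": 0, "ry": 0, "rz": 0, "hand": 1}, {"x": 0, "y": 0, "z": 60, "rx": 0, "ry": 0, "rz": 0, "hand": 1}, {"x": 0, "y": 0, "z": 68, "rx": 0, "ry": 0, "rz": 0, "hand": 1}, {"x": 0, "y": 0, "z": 76, "rx": 0, "ry": 0, "rz": 0, "hand": 1}, {"x": 0, "y": 0, "z": 84, "rx": 0, "ry": 0, "rz": 0, "hand": 1}, {"x": 0, "y": 0, "z": 92, "rx": 0, "ry": 0, "rz": 0, "hand": 1}, {"x": 0, "y": 0, "z": 97, "rx": 0, "ry": 0, "rz": 0, "hand": 1}, {"x": 0, "y": 0, "z": 97, "rx": 0, "ry": 0, "rz": 0, "hand": 1}, {"x": 0, "y": 0, "z": 97, "rx": 0, "ry": 0, "rz": 0, "hand": 1}]}}

```text
clock: 11.85
tcp_pos: [0.507, -0.1149, 0.1592]
orientation: [0.003, 0.708, 0.707, -0.001]
wrist_force: [-1.5, -5.4, 6.0]
finger_gap: -0.0003
```

```bash
python3 m.py 8
```

```text
11.85 [ 0.507  -0.1149  0.1592] -0.0003 [-1.5 -5.4  6. ]
side roof 132 [0.5041 0.0858 0.1282] ((504.123779296875, 76.12272644042969), (52.238277435302734, 34.45124816894531), 85.37047576904297)
side stop 120 [0.4844 0.1081 0.1056] [0.5229 0.1247 0.1297]
top roof 234 [0.5058 0.0804 0.1291] ((506.0238037109375, 81.30552673339844), (31.24481964111328, 33.417476654052734), 0.7609072327613831)
top stop 64 [0.4858 0.1088 0.1099] [0.5236 0.123  0.1291]
```

View pics/t8.png

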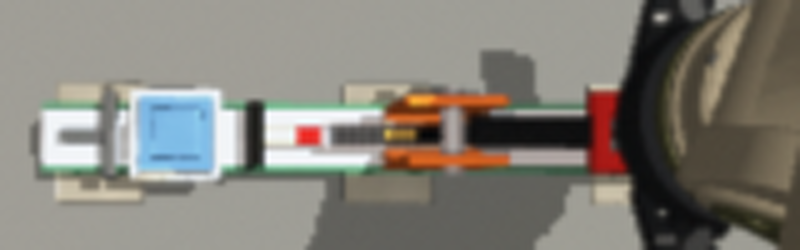

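View pics/s8.png

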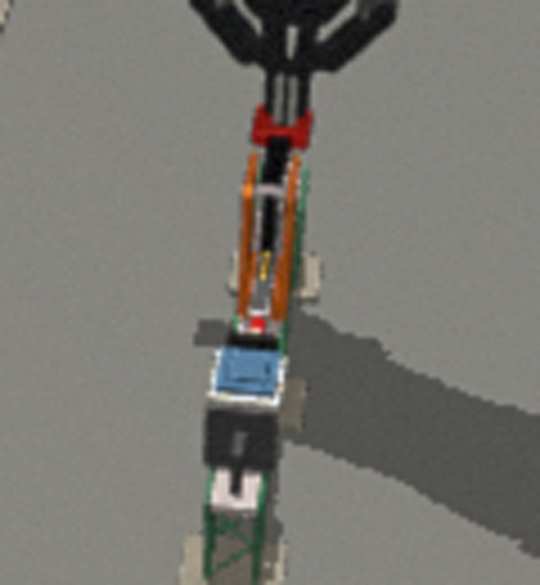

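The pad moved about 14 mm forward (278→247 px in the top crop) and the cabin is untouched. Now I let the trigger up and make the second pump, slightly deeper.

{"api": "arm_command", "payload": {"motion": [{"x": 0, "y": 0, "z": -15, "rx": 0, "ry": 0, "rz": 0, "hand": 1}, {"x": 0, "y": 0, "z": -35, "rx": 0, "ry": 0, "rz": 0, "hand": 1}, {"x": 0, "y": 0, "z": -48, "rx": 0, "ry": 0, "rz": 0, "hand": 1}, {"x": 0, "y": 0, "z": -48, "rx": 0, "ry": 0, "rz": 0, "hand": 1}, {"x": 0, "y": 0, "z": -48, "rx": 0, "ry": 0, "rz": 0, "hand": 1}]}}

```text
clock: 12.58
tcp_pos: [0.5054, -0.1126, 0.2049]
orientation: [-0.0, 0.707, 0.707, -0.0]
wrist_force: [-0.2, 0.1, -0.3]
finger_gap: -0.0
```

```bash
python3 m.py 9
```

```text
12.57 [ 0.5054 -0.1126  0.2049] -0.0 [-0.2  0.1 -0.3]
side roof 133 [0.5041 0.0867 0.1281] ((505.4502868652344, 75.00389862060547), (32.71997833251953, 54.20802307128906), 6.003299236297607)
side stop 122 [0.4842 0.1065 0.1056] [0.5226 0.125  0.1276]
top roof 235 [0.5058 0.0804 0.1293] ((506.05206298828125, 81.33274841308594), (31.230876922607422, 33.38761901855469), 0.5397449731826782)
top stop 64 [0.4857 0.1088 0.1104] [0.5236 0.123  0.1295]
```

View pics/t9.png

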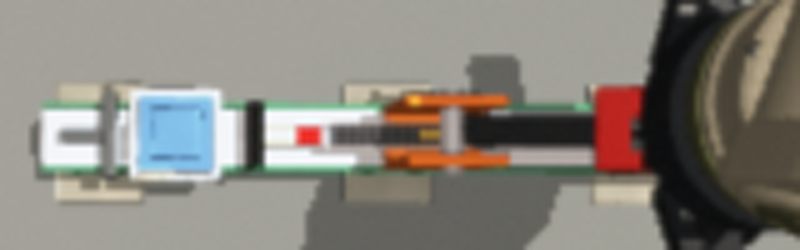

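The rod stayed put and the trigger is back up. Now the second pump.

{"api": "arm_command", "payload": {"motion": [{"x": 0, "y": 0, "z": 8, "rx": 0, "ry": 0, "rz": 0, "hand": 1}, {"x": 0, "y": 0, "z": 14, "rx": 0, "ry": 0, "rz": 0, "hand": 1}, {"x": 0, "y": 0, "z": 20, "rx": 0, "ry": 0, "rz": 0, "hand": 1}, {"x": 0, "y": 0, "z": 26, "rx": 0, "ry": 0, "rz": 0, "hand": 1}, {"x": 0, "y": 0, "z": 32, "rx": 0, "ry": 0, "rz": 0, "hand": 1}, {"x": 0, "y": 0, "z": 38, "rx": 0, "ry": 0, "rz": 0, "hand": 1}, {"x": 0, "y": 0, "z": 44, "rx": 0, "ry": 0, "rz": 0, "hand": 1}, {"x": 0, "y": 0, "z": 49, "rx": 0, "ry": 0, "rz": 0, "hand": 1}, {"x": 0, "y": 0, "z": 51, "rx": 0, "ry": 0, "rz": 0, "hand": 1}, {"x": 0, "y": 0, "z": 51, "rx": 0, "ry": 0, "rz": 0, "hand": 1}]}}

```text
clock: 13.92
tcp_pos: [0.5064, -0.1147, 0.1552]
orientation: [0.002, 0.708, 0.707, -0.001]
wrist_force: [-1.6, -5.4, 6.6]
finger_gap: -0.0
```

```bash
python3 m.py 10
```

```text
13.93 [ 0.5064 -0.1147  0.1552] -0.0 [-1.6 -5.4  6.6]
side roof 129 [0.5045 0.0895 0.1282] ((504.19219970703125, 85.40259552001953), (32.81903076171875, 37.1242790222168), 2.077958822250366)
side stop 123 [0.4843 0.1051 0.1055] [0.5228 0.124  0.1277]
top roof 241 [0.5058 0.0845 0.1291] ((505.0531311035156, 83.45323181152344), (33.25204086303711, 33.612953186035156), 0.9431011080741882)
top stop 63 [0.4857 0.1088 0.1069] [0.5236 0.123  0.1296]
```

View pics/t10.png

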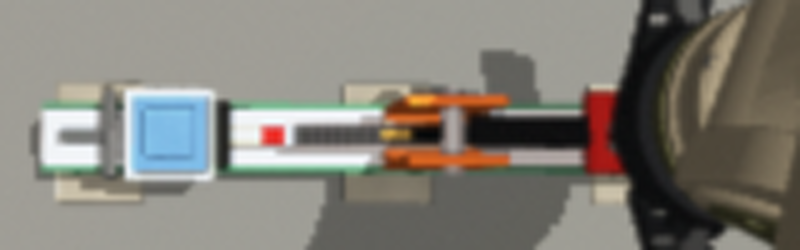

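The pad reached the cabin and slid it about 3 mm forward (126 px against 132); about 3 mm to the stop remain. The third pump comes in small steps, with a look part-way.

{"api": "arm_command", "payload": {"motion": [{"x": 0, "y": 0, "z": -15, "rx": 0, "ry": 0, "rz": 0, "hand": 1}, {"x": 0, "y": 0, "z": -35, "rx": 0, "ry": 0, "rz": 0, "hand": 1}, {"x": 0, "y": 0, "z": -51, "rx": 0, "ry": 0, "rz": 0, "hand": 1}, {"x": 0, "y": 0, "z": -51, "rx": 0, "ry": 0, "rz": 0, "hand": 1}, {"x": 0, "y": 0, "z": -51, "rx": 0, "ry": 0, "rz": 0, "hand": 1}]}}

```text
clock: 14.65
tcp_pos: [0.5052, -0.1125, 0.2046]
orientation: [-0.001, 0.707, 0.707, -0.0]
wrist_force: [-0.2, -0.2, 0.4]
finger_gap: 0.0001
```

{"api": "arm_command", "payload": {"motion": [{"x": 0, "y": 0, "z": 8, "rx": 0, "ry": 0, "rz": 0, "hand": 1}, {"x": 0, "y": 0, "z": 14, "rx": 0, "ry": 0, "rz": 0, "hand": 1}, {"x": 0, "y": 0, "z": 19, "rx": 0, "ry": 0, "rz": 0, "hand": 1}, {"x": 0, "y": 0, "z": 24, "rx": 0, "ry": 0, "rz": 0, "hand": 1}, {"x": 0, "y": 0, "z": 28, "rx": 0, "ry": 0, "rz": 0, "hand": 1}, {"x": 0, "y": 0, "z": 32, "rx": 0, "ry": 0, "rz": 0, "hand": 1}, {"x": 0, "y": 0, "z": 36, "rx": 0, "ry": 0, "rz": 0, "hand": 1}, {"x": 0, "y": 0, "z": 40, "rx": 0, "ry": 0, "rz": 0, "hand": 1}, {"x": 0, "y": 0, "z": 40, "rx": 0, "ry": 0, "rz": 0, "hand": 1}]}}

```text
clock: 15.78
tcp_pos: [0.5063, -0.115, 0.1663]
orientation: [0.002, 0.708, 0.707, -0.001]
wrist_force: [-2.0, -5.6, 6.9]
finger_gap: 0.0002
```

```bash
python3 m.py 11
```

```text
15.78 [ 0.5063 -0.115   0.1663] 0.0002 [-2.  -5.6  6.9]
side roof 130 [0.504  0.0931 0.1279] ((504.0945739746094, 89.29833984375), (32.870452880859375, 36.8658332824707), 3.5906431674957275)
side stop 138 [0.4841 0.1052 0.1055] [0.5228 0.1233 0.1295]
top roof 239 [0.5057 0.0889 0.1288] ((504.97344970703125, 87.97691345214844), (33.301422119140625, 33.37245559692383), 0.7148274183273315)
top stop 82 [0.4858 0.1066 0.1087] [0.5237 0.123  0.1284]
```

View pics/t11.png

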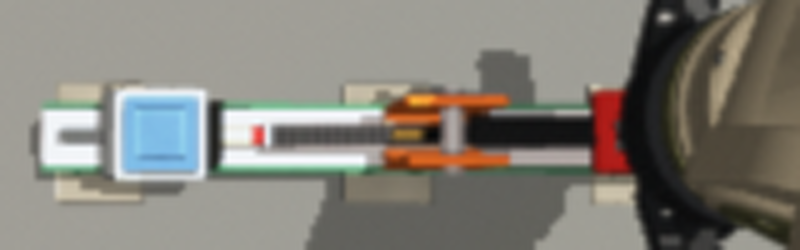

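View pics/s11.png

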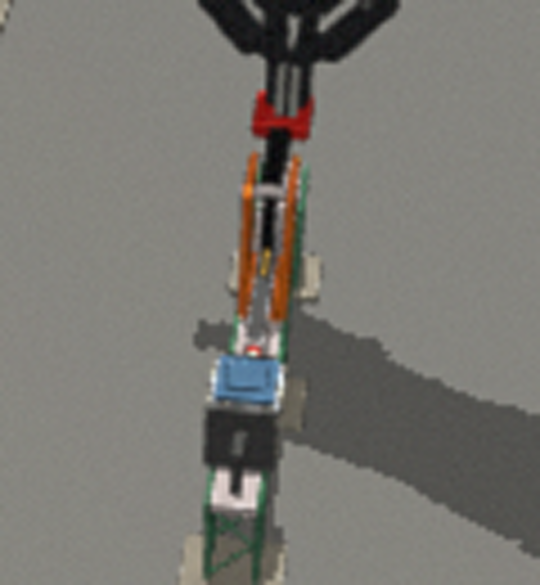

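The cabin is now against the stop (crop column 115). About half of the red remains (10 px of 24), so the squeeze is about 6–7 mm. The plate needs about 11 mm more.

{"api": "arm_command", "payload": {"motion": [{"x": 0, "y": 0, "z": 3, "rx": 0, "ry": 0, "rz": 0, "hand": 1}, {"x": 0, "y": 0, "z": 6, "rx": 0, "ry": 0, "rz": 0, "hand": 1}, {"x": 0, "y": 0, "z": 9, "rx": 0, "ry": 0, "rz": 0, "hand": 1}, {"x": 0, "y": 0, "z": 11, "rx": 0, "ry": 0, "rz": 0, "hand": 1}, {"x": 0, "y": 0, "z": 11, "rx": 0, "ry": 0, "rz": 0, "hand": 1}, {"x": 0, "y": 0, "z": 11, "rx": 0, "ry": 0, "rz": 0, "hand": 1}]}}

```text
clock: 16.62
tcp_pos: [0.5063, -0.115, 0.1557]
orientation: [0.002, 0.708, 0.707, -0.001]
wrist_force: [-2.6, -6.0, 8.0]
finger_gap: -0.0004
```

```bash
python3 m.py 12
```

```text
16.62 [ 0.5063 -0.115   0.1557] -0.0004 [-2.6 -6.   8. ]
side roof 130 [0.504  0.0927 0.128 ] ((504.226318359375, 89.6046371459961), (39.19607925415039, 32.99369812011719), 86.27156066894531)
side stop 138 [0.4841 0.1055 0.1052] [0.524 0.125 0.129]
top roof 239 [0.5057 0.0889 0.1293] ((504.931884765625, 87.98255920410156), (33.25468444824219, 33.38233184814453), 0.6487154364585876)
top stop 81 [0.4858 0.1067 0.1091] [0.5238 0.123  0.1301]
```

View pics/t12.png

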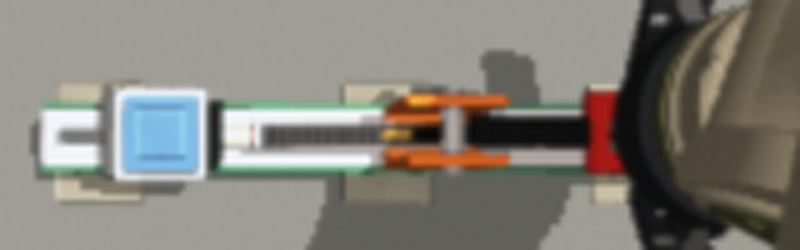

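View pics/s12.png

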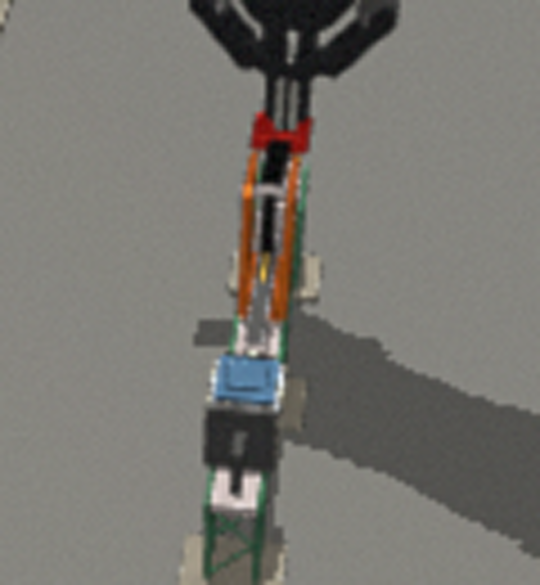

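The red has shrunk to a thin line (crop column 252), so the pad is almost exactly half-way in. The cabin is square against the stop and the fingers hold the plate down with about 8 N. I'm handing in.

```bash
python3 -c "
from h import *
s=get_state();print(s['clock'],s['tcp_pos'],s['wrist_force'],s['qvel'])
print(hand_in())"
```

```text
16.725 [ 0.50631589 -0.11499357  0.1556583 ] [-2.09146631 -5.83118651  8.8924383 ] [ 1.22594837e-03 -4.74988818e-05 -1.33838545e-03  2.48481791e-04
 -1.33554193e-04  2.08442031e-04]
the job is handed in; nothing more can be done
None
```

The cabin is clamped on the viaduct at about the half-way grip, and the arm is still holding the trigger down. I handed the job in at 16.7 s of the 58 s.

- **Placing:** I picked up the small white cabin, set it upright on the deck about 6 mm short of the end stop, and let go of it.
- **Clamping:** Three trigger pumps brought the pad to the cabin, slid the cabin against the stop and compressed the pad. The rod was never touched directly, and no move went near the engine or wagons.

**Last checks:**
- The top view shows only a thin line of red left on the plunger, so the pad is about 11 mm in, roughly 5.5 N.
- The cabin is within about 1° of square, upright, and touching the stop as far as the pictures show.
- The cabin is within about 2 mm of the deck's middle line.
- The fingers press the plate with about 8–9 N.

**Disagreements and limits:**
- The two cameras differed by 2–5 mm along the deck, so I judged the cabin's seating within each picture rather than by world coordinates.
- I could only estimate the pad force from how much red was showing; nothing measures it directly.
- I did not measure the engine and wagons again at the end.

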